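# Cap a well plate in the bench press

### The job

A well plate with its capping mat lies ready in the bench press. First zero the press's counter: take the zeroing pin from its hole in the counter box, push the recessed button fully down with the pin's point, and put the pin back in its hole, fully seated and let go. Then, with the lever still at rest, flip the safety catch over to the left, draw the lever toward you by its grip until it is fully home, and hold it there for at least two seconds: the program finishes with the fingers still holding the grip and the lever home. Leave the plate in its nest and the cartons and label box beside the press where they are.

Things in the scene. Friction and masses are not known exactly. Their poses are not given: they have to be found in the camera images.
- press: the white capping press, a C-shaped bench press fixed to the worktop. Origin: centre of its base's underside; x points from its open front to its rear column, y to its left, z up. In this frame: base 230 x 160 mm, 26 mm high; rear column and overhanging head (64 mm wide, from x = -75 to +109 mm, top at z = 180 mm); the grey counter box stands at the left (x -100 to +4, y 81 to 153 mm, top at z = 45 mm), the lever at the right of the head
- zero_pin: the zeroing pin, 45 g: black grooved round handle 14 mm across and 45 mm tall over a flange 20 mm across and 3 mm thick, and below it a steel pin 5 mm across and 34 mm long. Origin at the middle of the flange's underside; z points along the handle away from the steel point. It starts upright in its parking hole, flange resting on the counter box
- pin_handle (a point): point on the zeroing pin's axis, mid-height of the handle, 26 mm above the flange's underside and 60 mm above the steel point (71 mm above the worktop while parked)
- pin_point (a point): the end of the zeroing pin's steel point
- park_mouth (a point): centre of the mouth of the parking hole in the counter box's top: 10 mm across, 39 mm deep, chamfered; the one nearer to the press's front. z up
- button_mouth (a point): centre of the mouth of the hole, 10 mm across, at whose bottom the zero button sits; in the counter box's top, 34 mm behind the parking hole (along the press's +x), between it and the little display
- button_face (a point): centre of the zero button's face (8.8 mm across), 6 mm below the mouth while untouched; moves with the button
- zero_button (a joint): travel of the zero button in m: 0 untouched, 0.004 fully down; a spring pushes it back up (2 N to start, 4 N fully down)
- catch (a joint): angle of the safety catch in rad: 0 to 0.12 engaged (thumb tab upright, pawl lying across in front of the lever rod), 1.40 flipped right over (tab lying to the left over the head, pawl standing up out of the lever's way). It turns about an axis along the press's x with some friction (about 0.05 N m) and stays where it is left. While engaged it blocks the lever
- catch_hinge (a point): point on the catch's turning axis (parallel to the press's x) at the foot of the thumb tab, whose middle is 2 mm nearer to the front; at the front of the head's top right edge, 10 mm above the head's top
- tab_end (a point): top end of the catch's thumb tab, 46 mm from the turning axis. The tab is a round-ended plate 20 mm wide along the press's x and 6 mm thick along its y; push it to the press's left (+y)
- lever_swing (a joint): angle of the press lever (a steel rod 10 mm across, in the plane 45 mm to the right of the press's middle) in rad: 0 resting, leaning 20 degrees to the rear; grows as its grip is pulled toward the press's front (-x), up to 1.25 fully home at its stop. A spring returns it when let go: at the grip it takes about 3 N to start, 9 N fully home. It lowers the platen 16 mm per rad
- lever_hinge (a point): point on the lever's turning axis, which is parallel to the press's y; beside the middle of the grip, which circles round this point at 125 mm
- lever_grip: the lever's grip: a black barrel-shaped sleeve 22 mm in diameter and 52 mm long, lying level along the press's y; it sticks out to the right from the rod's end and spins freely on its pin, so it can be held firmly while the lever swings. Origin: middle of its inner end (nearest the rod)
- grip_centre (a point): centre of the grip sleeve, on its axis; 272 mm above the worktop at rest, 233 mm fully home
- platen (a joint): how far the spring-mounted platen is pushed up on its ram, in m: 0 while the platen hangs free above the plate, about 0.004 with the lever fully home on a plate in the nest
- well_plate: white well plate with a grey capping mat laid on, 85 x 127 x 30 mm, loose in the nest under the platen. Origin: centre of its underside
- nest_centre (a point): centre of the nest's floor on the press's base, 26 mm above the worktop
- film_carton: white and green carton, 72 x 111 x 62 mm, on the worktop, to the right of the press or behind it on the left (the two cartons may be swapped). Origin: centre of its underside
- tip_carton: white and blue carton, 70 x 121 x 55 mm, on the worktop, to the right of the press or behind it on the left. Origin: centre of its underside
- label_block: small blue and white label box, 34 x 40 x 66 mm, on the worktop to the left of the press. Origin: centre of its underside

How it is judged:
By the outcome, as a careful person would: the job done as asked, in the order asked, and still so for the second after the job is handed in, while the arm keeps its last pose, push and grip.
It also fails if it takes over 64 s, if anything falls off the work surface, if the arm or the gripper's body presses on something with over 40 N, if the wrist force passes 120 N, or if a joint passes its speed limit or range.

### The arm

A 6-joint arm with a two-finger parallel gripper is mounted at the origin on a cart in front of the work surface, level with it; the furniture and walls round the work are solid. World frame = base frame: x ahead of the robot, y to its left, z up, the work surface at z = 0. Lengths are in m, angles in rad, forces in N, time in s.
With the tool pointing down it reaches from about 0.35 to 0.975 m from the base axis. Payload 17.4 kg.
Tool frame: the origin (TCP) lies on the centre line of the jaws, within the pads' length; the fingertips stand ahead of it and the grasp point (between the pads) lies 2 mm behind it (r.tip_reach is the z of the fingertips in the tool frame, in m); z points along the fingers, y is the line along which they close (so a half turn about z gives the same grasp; the last joint's range is limited). The gripper opens to 85 mm and grips with 20 to 120 N. Pads are 22 mm wide; open, the fingers measure 114 mm over their backs; the gripper's body (76 mm by 85 mm) begins 54 mm behind the grasp point. The pads swing forward as they close: fully open they stand 13 mm farther back than shut.
Start: joints at [1.283, 0.116, 1.442, -0, 1.584, -0.038], TCP at [0.167, 0.654, 0.22] pointing down, gripper open.
Joint ranges: [-2.83, 2.83], [-0.83, 2.19], [0.07, 2.5], [-1.14, 4.28], [0.01, 3], [-2.97, 2.97]. Speed limits (rad/s): [1.89, 1.89, 2.22, 3.14, 3.14, 3.14].

### API

Orientations are given as a unit quaternion [x, y, z, w].
In Python, from bench import get_state, imaging, job, r gives the robot as it stands.
- The arm moves only by the shell command python3 -m handwheel 'ROWS'. ROWS is text: rows parted by semicolons, each of 7 numbers parted by spaces: the turn, a rotation vector about the tool's x, y, z in degrees, then the shift along the tool's x, y, z in m, then the opening, from 0 (shut) to 1 (fully open). In form: ax ay az tx ty tz claw; .... A call has 1 to 8 rows; each row shifts and turns the commanded pose from where the row before left it, along the tool's axes as they then stand; what a row does not reach is not made up. A row lasts 1/12 s, in which the tool goes at most 41.7 mm and 7.16 degrees, less where a joint would pass 70% of its speed; a pose out of reach is approached as far as the arm can. A call with a gripper value outside its range is refused whole. The fingers move at their own pace and stop on an object; the grip force is fixed at half the most. Time passes only in rows, so rows that do not move let the fingers close. It gives the time, the measured TCP pose, the force, the opening and the grip force at its end, in the units of the state.
- get_state(): the state, without advancing time (a new reading comes with each control period).
- imaging.capture(name): name is "scene" or "top" or "wrist"; returns the picture (384x512x3 uint8, red, green, blue); there is no depth.
- imaging.camera_info(name): a dict with "mtx" (3x3 intrinsics, pixels), "xyz" and "attitude" of the camera in the world; the wrist camera has in their place "T_tool_cam" (4x4, takes a point from camera to tool coordinates, whose origin is the TCP and whose axes are the flange's). Camera axes: x right, y up, looking along -z (the intrinsics and any distortion apply to the point x, -y, -z); pixel columns grow to the right and rows downward; lengths in m; the calibration is good to about 2 mm. A picture is of the moment at which its call begins: read the wrist's pose just before it. camera_info takes no time and is no camera call.
- job.sign_off(): hands the job in; it is judged then, once.
The state is a dict: "time_s": time; "joints": joint angles; "qvel": joint speeds; "joint_torque": joint torques, N m; "eef_pos": TCP position; "tool_rot": TCP orientation; "force": force on the tool from outside, world axes, zero at the start; "moment": the same for the moment, N m; "finger_gap": opening from 0.0 (shut) to 1.0 (fully open); "gripper_force": force on a finger pad.
Only numpy, scipy, OpenCV 4.12 (cv2) and the standard library are available. Lean on these libraries where they do the work, as an engineer would, in place of code of your own. Each camera call takes 0.05 s, during which the arm holds its last target. There are 200 camera calls.

## Working session

There is one attempt and no reset: what is moved stays moved. The work goes in short steps, Python scripts to look and compute and a shell command to move; the robot and the scene stay as the last step left them, time stands still between calls to the robot, and variables do not carry over. Pictures are saved under pics/ and viewed, at most 10 in all, crops included, and the job is handed in when it is done.

```bash
ls; mkdir -p pics; python3 - <<'E'
from bench import get_state, imaging, job, r
import cv2,numpy as np
s=get_state(); print(s['time_s'],s['eef_pos'],s['tool_rot'],r.tip_reach)
for n in ['scene','top','wrist']:
    c=imaging.camera_info(n); print(n,{k:np.round(v,4).tolist() if not isinstance(v,str) else v for k,v in c.items()})
    im=imaging.capture(n)[:,:,::-1]; cv2.imwrite(f'pics/{n}0.png',im)
a=[cv2.imread(f'pics/{n}0.png') for n in ['scene','top']]
E
```

```text
pics
0.0 [0.16682392 0.65385333 0.21878646] [ 1.24557734e-01  9.92212209e-01 -5.44489329e-04 -7.80859964e-05] 0.017
scene {'mtx': [[388.1169, 0.0, 249.2767], [0.0, 388.1169, 187.5159], [0.0, 0.0, 1.0]], 'xyz': [-0.1672, -0.6035, 0.8134], 'attitude': [0.3671, -0.2411, -0.4907, 0.7526]}
top {'mtx': [[382.4419, 0.0, 254.9764], [0.0, 382.4419, 187.1906], [0.0, 0.0, 1.0]], 'xyz': [0.4466, -0.2785, 1.161], 'attitude': [0.0531, -0.0352, -0.6957, 0.7155]}
wrist {'mtx': [[282.9982, 0.0, 253.3226], [0.0, 282.9982, 187.9077], [0.0, 0.0, 1.0]], 'T_tool_cam': [[0.0006, 0.9651, 0.262, 0.0659], [1.0, -0.0006, -0.0002, -0.0002], [-0.0, 0.262, -0.9651, -0.1548], [0.0, 0.0, 0.0, 1.0]]}
```

View pics/top0.png

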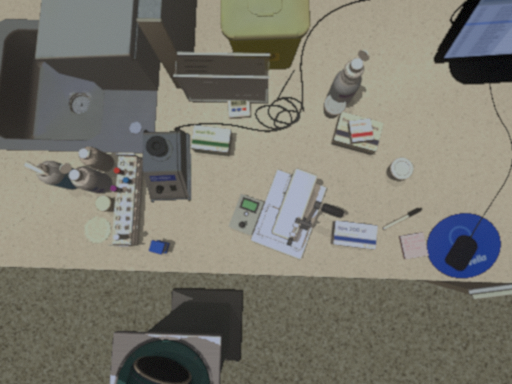

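View pics/scene0.png

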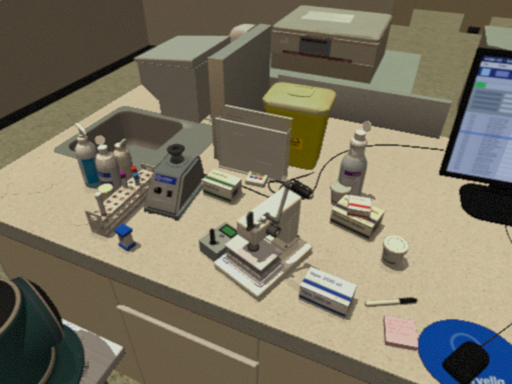

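The top view shows the press around (290,212), with the counter box at (247,212) and the lever grip at (333,210). The white and blue carton is at (355,235), and the label box is probably the blue thing at (158,246). Next I'll enlarge both views around the press.

```bash
cat > h.py <<'E'
import numpy as np, cv2
from scipy.spatial.transform import Rotation as R
from bench import get_state, imaging, job, r
def cam(n):
    c=imaging.camera_info(n); K=np.array(c['mtx'])
    if n=='wrist':
        s=get_state(); T=np.array(c['T_tool_cam']); Rt=R.from_quat(s['tool_rot']).as_matrix()
        return K,Rt@T[:3,:3],np.array(s['eef_pos'])+Rt@T[:3,3]
    return K,R.from_quat(c['attitude']).as_matrix(),np.array(c['xyz'])
def ray(c,p):
    K,A,o=c; d=np.linalg.solve(K,[p[0],p[1],1.]); return o,A@(d*[1,-1,-1])
def on_z(c,p,z):
    o,d=ray(c,p); return o+d*(z-o[2])/d[2]
def proj(c,X):
    K,A,o=c; q=A.T@(np.asarray(X)-o); q=K@(q*[1,-1,-1]); return q[:2]/q[2]
def tri(c1,p1,c2,p2):
    o1,d1=ray(c1,p1);o2,d2=ray(c2,p2)
    t=np.linalg.lstsq(np.c_[d1,-d2],o2-o1,rcond=None)[0]
    a=o1+d1*t[0];b=o2+d2*t[1]; return (a+b)/2,np.linalg.norm(a-b)
E
python3 - <<'E'
import cv2,numpy as np
t=cv2.imread('pics/top0.png')[160:265,225:358]; s=cv2.imread('pics/scene0.png')[175:300,195:315]
cv2.imwrite('pics/c1.png',np.hstack([cv2.resize(t,None,fx=3,fy=3.,interpolation=cv2.INTER_CUBIC)[:315,:399],cv2.resize(s,None,fx=3,fy=3,interpolation=cv2.INTER_CUBIC)[:315,:360]]))
c1=cv2.resize(t,None,fx=6,fy=6,interpolation=cv2.INTER_CUBIC)[:600,:798];cv2.imwrite('pics/c2.png',c1)
c1=cv2.resize(s,None,fx=4.8,fy=4.8,interpolation=cv2.INTER_CUBIC);cv2.imwrite('pics/c3.png',c1)
E
```

```text
(no output)
```

View pics/c2.png

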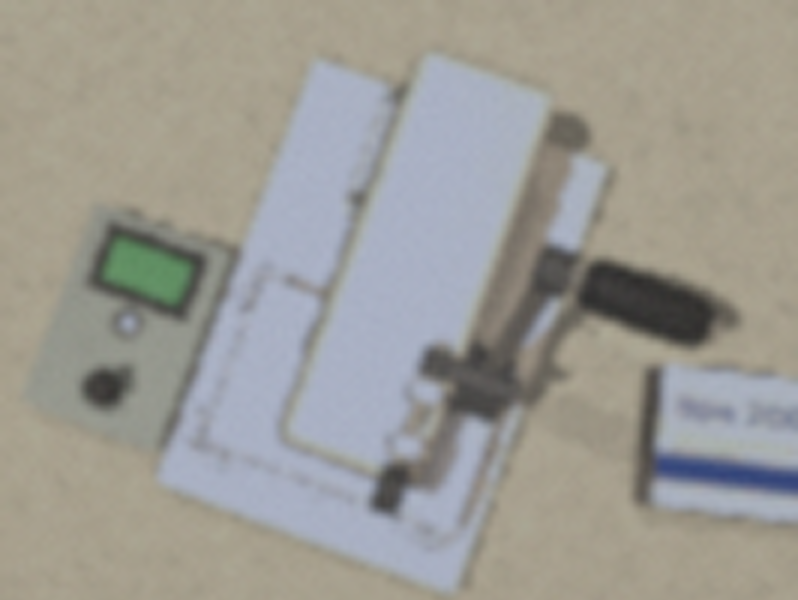

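View pics/c3.png

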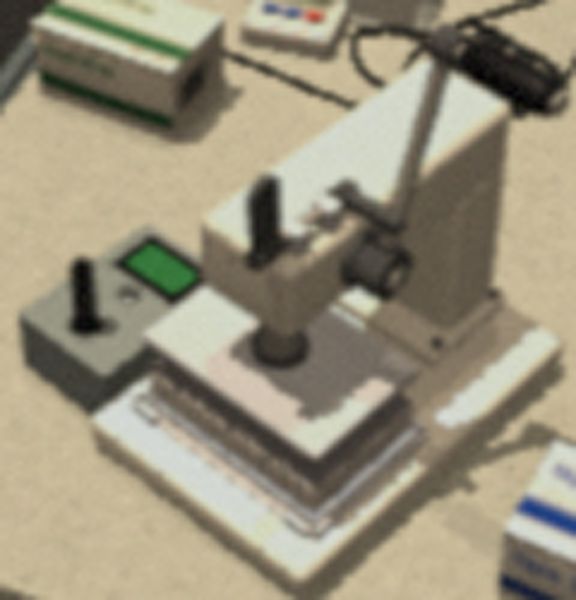

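The top crop gives the base corners (158,482), (460,592), (318,58) and (608,165). It also gives the box corners, the button hole (127,322), the pin (105,385), the tab (388,488) and the grip (650,302). The scene crop agrees with these. I'll fit the press pose from the points.

```bash
cat > fit.py <<'E'
from h import *
from scipy.optimize import least_squares
ct,cs=cam('top'),cam('scene')
T=lambda u,v:(225+u/6-.4,160+v/6-.4); S=lambda u,v:(195+u/4.8-.4,175+v/4.8-.4)
P=[(ct,T(158,482),(-.115,.08,.026)),(ct,T(460,592),(-.115,-.08,.026)),(ct,T(318,58),(.115,.08,.026)),(ct,T(608,165),(.115,-.08,.026)),
(ct,T(28,395),(-.1,.153,.045)),(ct,T(98,206),(.004,.153,.045)),(ct,T(425,52),(.109,.032,.18)),(ct,T(552,95),(.109,-.032,.18)),
(cs,S(98,415),(-.115,.08,.026)),(cs,S(300,572),(-.115,-.08,.026)),(cs,S(560,340),(.115,-.08,.026)),(cs,S(22,318),(-.1,.153,.045)),(cs,S(148,230),(.004,.153,.045)),(cs,S(508,105),(.109,-.032,.18))]
W=lambda p,X:np.r_[R.from_euler('z',p[2]).as_matrix()[:2,:2]@np.array(X)[:2]+p[:2],X[2]]
f=lambda p:np.concatenate([proj(c,W(p,X))-q for c,q,X in P])
s=least_squares(f,[.45,-.35,-.3],loss='soft_l1'); p=s.x
print(p,np.degrees(p[2])); print(f(p).reshape(-1,2).round(1).tolist())
inv=lambda w:R.from_euler('z',-p[2]).as_matrix()[:2,:2]@(w[:2]-p[:2])
for n,q,z in [('pin top',(105,385),.093),('button',(127,322),.045),('grip',(650,302),.272),('gripin',(590,283),.272),('tab',(386,480),.23)]:
    w=on_z(ct,T(*q),z); print(n,w.round(4),'press',inv(w).round(4))
w,e=tri(ct,T(386,478),cs,S(265,185));print('tab end tri',w,e,inv(w))
w,e=tri(ct,T(570,265),cs,S(448,40));print('rod end tri',w,e,inv(w))
w,e=tri(ct,T(105,385),cs,S(80,265));print('pin tri',w,e,inv(w))
E
python3 fit.py
```

```text
[ 0.51204004 -0.35057703 -0.33068327] -18.94675593018592
[[-1.0, 1.0], [0.0, 2.2], [-0.6, -0.6], [1.6, 0.0], [-1.2, 1.8], [-0.1, -0.0], [0.2, -1.4], [2.3, -0.1], [-2.3, 0.0], [0.6, 1.4], [1.4, -0.8], [-1.1, -1.2], [-0.3, -1.8], [1.8, -1.3]]
pin top [ 0.4769 -0.2166  0.093 ] press [-0.0767  0.1153]
button [ 0.5091 -0.2235  0.045 ] press [-0.0441  0.1192]
grip [ 0.5098 -0.4363  0.272 ] press [ 0.0257 -0.0818]
gripin [ 0.5165 -0.4132  0.272 ] press [ 0.0245 -0.0578]
tab [ 0.4383 -0.3387  0.23  ] press [-0.0736 -0.0127]
tab end tri [ 0.43931166 -0.33947037  0.22457804] 0.0010636269590472518 [-0.07239423 -0.01310922]
rod end tri [ 0.52193179 -0.40259611  0.27351481] 0.005721539267356596 [ 0.02624586 -0.04598897]
pin tri [ 0.47601901 -0.21476406  0.09072757] 0.003915463733042271 [-0.07816647  0.11675907]
```

```bash
H="python3 -m handwheel"
python3 -m handwheel '0 0 0 0 0 -0.035 1;0 0 0 0 0 -0.035 1;0 0 0 0 0 -0.035 1;0 0 3.64 -0.038 -0.006 -0.03 1;0 0 3.64 -0.038 -0.006 0 1;0 0 3.64 -0.038 -0.006 0 1;0 0 3.64 -0.038 -0.006 0 1;0 0 3.64 -0.038 -0.006 0 1'
python3 -m handwheel '0 0 3.64 -0.038 -0.006 0 1;0 0 3.64 -0.038 -0.006 0 1;0 0 3.64 -0.038 -0.006 0 1;0 0 3.64 -0.038 -0.006 0 1;0 0 3.64 -0.038 -0.006 0 1;0 0 3.64 -0.038 -0.006 0 1;0 0 3.64 -0.038 -0.006 0 1;0 0 3.64 -0.038 -0.006 0 1'
python3 -m handwheel '0 0 3.64 -0.036 -0.006 0 1;0 0 3.64 -0.036 -0.006 0 1;0 0 3.64 -0.036 -0.006 0 1;0 0 3.64 -0.036 -0.006 0 1;0 0 3.64 -0.036 -0.006 0 1;0 0 3.64 -0.036 -0.006 0 1;0 0 0 0 0 0 1'
cat > to.py <<'E'
import sys; from h import *
# usage: to.py x y z yaw_of_tool_y_deg : shift in present tool axes, turn
def to(x,y,z,yaw=-18.95):
    s=get_state(); A=R.from_quat(s['tool_rot']).as_matrix()
    a=np.radians(yaw); Y=np.array([np.cos(a),np.sin(a),0]);Z=np.array([0,0,-1.]);B=np.c_[np.cross(Y,Z),Y,Z]
    print('t',round(s['time_s'],2),'at',np.round(s['eef_pos'],4),'F',np.round(s['force'],1),'gap',s['finger_gap'],'shift tool',(A.T@(np.array([x,y,z])-s['eef_pos'])).round(4),'turn deg',np.degrees(R.from_matrix(A.T@B).as_rotvec()).round(2))
    print('shift in target axes',(B.T@(np.array([x,y,z])-s['eef_pos'])).round(4))
if __name__=='__main__': to(*map(float,sys.argv[1:]))
E
python3 to.py .477 -.216 .22
```

```text
time_s: 0.82
eef_pos: [0.328, 0.5579, 0.3497]
tool_rot: [0.281, 0.96, -0.0, -0.0]
force: [0.1, -0.4, 0.3]
finger_gap: 0.998
gripper_force: 0.0
time_s: 1.48
eef_pos: [0.5054, 0.3101, 0.3497]
tool_rot: [0.514, 0.858, -0.0, -0.0]
force: [0.4, -0.7, 0.9]
finger_gap: 0.997
gripper_force: 0.0
time_s: 2.07
eef_pos: [0.5418, 0.0925, 0.3502]
tool_rot: [0.669, 0.743, -0.0, 0.001]
force: [0.6, -0.2, 0.6]
finger_gap: 1.0
gripper_force: 0.0
t 2.07 at [0.5418 0.0925 0.3502] F [ 0.6 -0.2  0.6] gap 0.9999260143571199 shift tool [-0.2997 -0.097   0.1306] turn deg [2.000e-02 8.000e-02 2.501e+01]
shift in target axes [-0.3128  0.0389  0.1302]
```

```bash

python3 -m handwheel '0 0 6.25 -0.038 0 0 1;0 0 6.25 -0.038 0 0 1;0 0 6.25 -0.038 0 0 1;0 0 6.25 -0.038 0 0 1;0 0 0 -0.038 0.01 0.015 1;0 0 0 -0.038 0.01 0.015 1;0 0 0 -0.038 0.01 0.015 1;0 0 0 -0.03 0.01 0.03 1'
python3 -m handwheel '0 0 0 -0.016 0 0.03 1;0 0 0 0 0 0.025 1;0 0 0 0 0 0 1;0 0 0 0 0 0 1'
python3 to.py .477 -.216 .22
python3 - <<'E'
from h import *
c=cam('wrist'); im=imaging.capture('wrist')[:,:,::-1]; cv2.imwrite('pics/w1.png',im)
for X in [(.477,-.216,.093),(.477,-.216,.045),(.5091,-.2235,.045)]: print(proj(c,X).round(1))
E
```

```text
time_s: 2.73
eef_pos: [0.5265, -0.2028, 0.2785]
tool_rot: [0.812, 0.584, 0.001, 0.002]
force: [1.0, -0.4, 0.5]
finger_gap: 0.999
gripper_force: 0.0
time_s: 3.07
eef_pos: [0.5213, -0.215, 0.2214]
tool_rot: [0.811, 0.584, -0.0, -0.001]
force: [-0.1, -0.2, 0.9]
finger_gap: 1.001
gripper_force: 0.0
t 3.07 at [ 0.5213 -0.215   0.2214] F [-0.1 -0.2  0.9] gap 1.0012939448042715 shift tool [-0.015  -0.0417  0.0015] turn deg [-0.11 -0.02  0.48]
shift in target axes [-0.0153 -0.0416  0.0014]
[213.1 191.8]
[218.7 180.8]
[245.9 178.4]
```

View pics/w1.png

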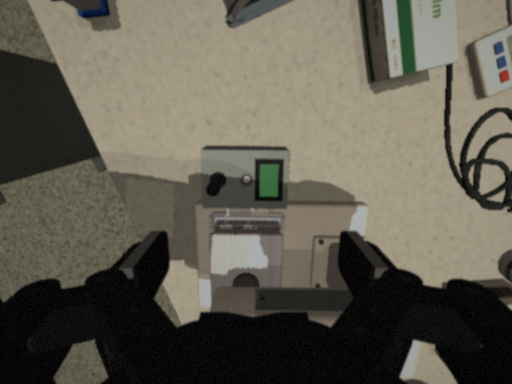

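The wrist view shows the pin handle at about (214,185) with its flange near (218,178), the button hole at (247,180), and the box from (201,147) to (289,207). This matches the prediction within 2 px. I'll refine from the box edges and blobs.

```bash
cat > boxm.py <<'E'
from h import *
def meas(path,c,u0=190,u1=300,v0=135,v1=218):
    im=cv2.imread(path); g=cv2.cvtColor(im,cv2.COLOR_BGR2GRAY)
    sub=im[v0:v1,u0:u1].astype(int)
    m=((sub.max(2)<60)).astype(np.uint8)
    n,l,st,ce=cv2.connectedComponentsWithStats(m)
    for i in range(1,n):
        if st[i,4]>12: print('dark',st[i].tolist(),(ce[i]+[u0,v0]).round(1))
    cv2.imwrite('pics/crop_'+path.split('/')[-1],cv2.resize(im[v0:v1,u0:u1],None,fx=6,fy=6,interpolation=cv2.INTER_CUBIC))
E
python3 - <<'E'
from boxm import *
c=cam('wrist'); meas('pics/w1.png',c)
for q,z in [((201,147),.045),((290,148),.045),((247,180),.045),((218.5,178.5),.048)]: print(q,on_z(c,q,z).round(4))
E
```

```text
dark [16, 12, 80, 3, 135] [241.6 147.6]
dark [63, 24, 31, 43, 551] [268.6 182.2]
dark [15, 38, 22, 24, 367] [215.3 184.2]
dark [50, 44, 13, 8, 60] [245.8 182.7]
(201, 147) [ 0.4722 -0.1716  0.045 ]
(290, 148) [ 0.571  -0.2057  0.045 ]
(247, 180) [ 0.5106 -0.2264  0.045 ]
(218.5, 178.5) [ 0.4791 -0.2132  0.048 ]
```

View pics/crop_w1.png

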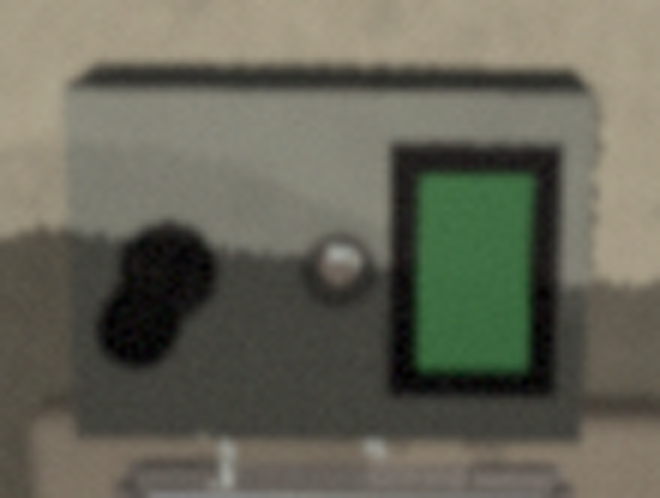

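In the crop the flange is at (169,271), the handle top at (138,326) and the hole at (339,269). That puts them at full-frame (218.0,180.0), (212.8,189.2) and (246.3,179.7).

```bash
python3 - <<'E'
from h import *
c=cam('wrist')
F=lambda u,v:(190+u/6-.4,135+v/6-.4)
for n,q,z in [('flange',(169,271),.048),('top',(138,326),.093),('btn',(339,269),.045),('FL',(68,88),.045),('RL',(592,88),.045),('RR',(577,436),.045),('FR',(75,434),.045)]: print(n,on_z(c,F(*q),z).round(4))
b=on_z(c,F(339,269),.045);f=on_z(c,F(169,271),.048);print(np.linalg.norm((b-f)[:2]),np.degrees(np.arctan2(*(b-f)[1::-1])))
E
python3 to.py .478 -.215 .1
```

```text
flange [ 0.4778 -0.2143  0.048 ]
top [ 0.4781 -0.2134  0.093 ]
btn [ 0.5098 -0.2253  0.045 ]
FL [ 0.4712 -0.1741  0.045 ]
RL [ 0.5686 -0.2065  0.045 ]
RR [ 0.5451 -0.2746  0.045 ]
FR [ 0.4467 -0.2413  0.045 ]
0.03388868249827298 -18.936039798406977
t 3.12 at [ 0.5219 -0.215   0.2232] F [ 0.6 -0.1  1.3] gap 1.0004799439740635 shift tool [-0.0139 -0.0418  0.1232] turn deg [ 0.04 -0.    0.51]
shift in target axes [-0.0143 -0.0416  0.1232]
```

```bash

python3 -m handwheel '0 0 0.5 -0.006 -0.021 0.01 1;0 0 0 -0.007 -0.021 0.03 1;0 0 0 0 0 0.03 1;0 0 0 0 0 0.025 1;0 0 0 0 0 0 1;0 0 0 0 0 0 1'
python3 to.py .478 -.2138 .07
python3 - <<'E'
from h import *
c=cam('wrist'); im=imaging.capture('wrist')[:,:,::-1]; cv2.imwrite('pics/w2.png',im)
for X in [(.478,-.2138,.093),(.5098,-.2253,.045)]: print(proj(c,X).round(1))
g=im[100:330,120:400].max(2);m=(im[:,:,1].astype(int)-im[:,:,2]>40).astype(np.uint8)
p=cv2.moments(m);print(p['m10']/p['m00'],p['m01']/p['m00'])
E
```

```text
time_s: 3.62
eef_pos: [0.4783, -0.2138, 0.1286]
tool_rot: [0.814, 0.581, 0.0, 0.0]
force: [0.1, -0.2, 1.6]
finger_gap: 1.001
gripper_force: 0.0
t 3.62 at [ 0.4783 -0.2138  0.1286] F [ 0.1 -0.2  1.6] gap 1.001033355656071 shift tool [-0.0001 -0.0003  0.0586] turn deg [0.05 0.   0.03]
shift in target axes [-0.0001 -0.0003  0.0586]
[252.4 207.5]
[291.2 190.1]
321.1421421421421 190.33133133133134
```

```bash

python3 -m handwheel '0 0 0 0 0 0.02 1;0 0 0 0 0 0.02 1;0 0 0 0 0 0.0185 1;0 0 0 0 0 0 0.5;0 0 0 0 0 0 0;0 0 0 0 0 0 0;0 0 0 0 0 0 0;0 0 0 0 0 0 0'
python3 -m handwheel '0 0 0 0 0 0 0;0 0 0 0 0 0 0;0 0 0 0 0 0 0'
python3 to.py .478 -.2138 .07
```

```text
time_s: 4.33
eef_pos: [0.4783, -0.2145, 0.07]
tool_rot: [0.814, 0.581, 0.0, 0.001]
force: [-0.2, 0.6, 0.1]
finger_gap: 0.295
gripper_force: 0.0
time_s: 4.58
eef_pos: [0.478, -0.2144, 0.0695]
tool_rot: [0.814, 0.581, 0.0, 0.001]
force: [-2.1, 0.2, 6.4]
finger_gap: 0.131
gripper_force: 58.6
t 4.58 at [ 0.478  -0.2144  0.0695] F [-2.1  0.2  6.4] gap 0.13126409308930972 shift tool [ 0.0006 -0.0002 -0.0005] turn deg [ 0.06  0.01 -0.02]
shift in target axes [ 0.0006 -0.0002 -0.0005]
```

```bash

python3 -m handwheel '0 0 0 0 0 -0.008 0;0 0 0 0 0 -0.01 0;0 0 0 0 0 -0.015 0;0 0 0 0 0 -0.015 0;0 0 0 0 0 -0.01 0;0 0 0 0 0 0 0'
python3 to.py .5098 -.2253 .128
python3 - <<'E'
from h import *
c=cam('wrist'); im=imaging.capture('wrist')[:,:,::-1]; cv2.imwrite('pics/w3.png',im)
for X in [(.478,-.2138,.045),(.5098,-.2253,.045)]: print(proj(c,X).round(1))
u,v=180,130
cv2.imwrite('pics/w3c.png',cv2.resize(im[v:v+120,u:u+160],None,fx=5,fy=5,interpolation=cv2.INTER_CUBIC))
E
```

```text
time_s: 5.08
eef_pos: [0.4785, -0.2146, 0.1294]
tool_rot: [0.814, 0.581, 0.001, 0.002]
force: [0.3, -0.7, -0.8]
finger_gap: 0.127
gripper_force: 58.5
t 5.08 at [ 0.4785 -0.2146  0.1294] F [ 0.3 -0.7 -0.8] gap 0.12709302958264823 shift tool [0.0001 0.033  0.0015] turn deg [ 0.21  0.03 -0.02]
shift in target axes [0.0001 0.033  0.0014]
[251.6 188.4]
[290.2 189. ]
```

View pics/w3c.png

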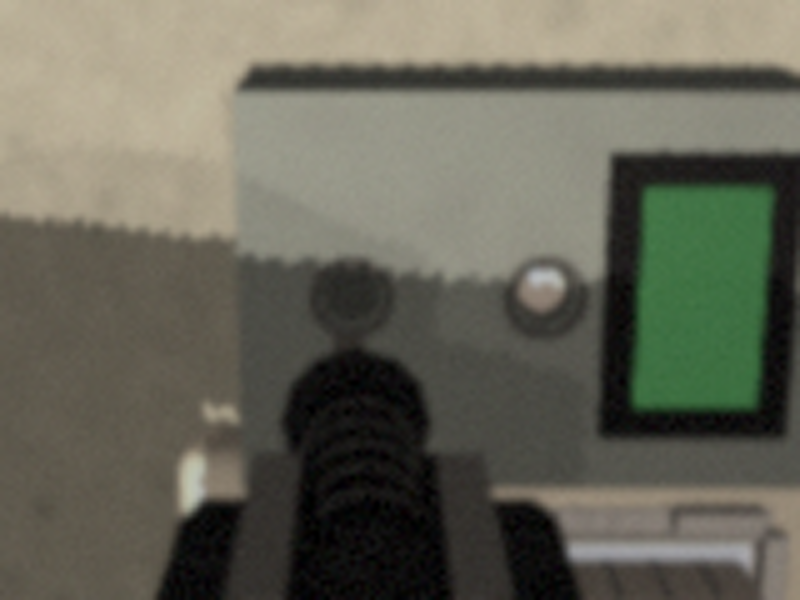

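The pin is held upright. The empty park hole is at crop (352,297), the button hole at (545,297), and the flange centre at about (357,405).

```bash
python3 - <<'E'
from h import *
c=cam('wrist'); s=get_state(); A=R.from_quat(s['tool_rot']).as_matrix()
F=lambda u,v:(180+u/5-.4,130+v/5-.4)
t=lambda z:proj(c,A@[0,0,z]+s['eef_pos'])
print('flange pred',t(.0245),'top',t(-.0235),'point',t(.0585),'flange seen',F(357,405))
for n,q in [('park',(352,297)),('btn',(546,297))]:
    w=on_z(c,F(*q),.045); print(n,w.round(4),'tool xy',(A.T@(w-s['eef_pos'])).round(4))
E
```

```text
flange pred [252.77500716 212.86611982] top [252.61520387 245.59249241] point [252.84805356 197.90682914] flange seen (251.0, 210.6)
park [ 0.4761 -0.2131  0.045 ] tool xy [ 0.0006 -0.0025  0.0827]
btn [ 0.508  -0.2241  0.045 ] tool xy [0.0006 0.0313 0.0828]
```

```bash

python3 -m handwheel '0 0 0 0 0.017 0 0;0 0 0 0 0.017 0 0;0 0 0 0 0 0.009 0;0 0 0 0 0 0.008 0;0 0 0 0 0 0 0;0 0 0 0 0 0 0'
python3 - <<'E'
from h import *
c=cam('wrist'); im=imaging.capture('wrist')[:,:,::-1]; cv2.imwrite('pics/w4.png',im)
s=get_state(); A=R.from_quat(s['tool_rot']).as_matrix();print(s['eef_pos'])
t=lambda z:proj(c,A@[0,0,z]+s['eef_pos'])
print('flange pred',t(.0245),'point',t(.0585), 'btn', proj(c,(.508,-.2241,.045)))
u,v=210,150
cv2.imwrite('pics/w4c.png',cv2.resize(im[v:v+75,u:u+100],None,fx=8,fy=8,interpolation=cv2.INTER_CUBIC))
E
```

```text
time_s: 5.63
eef_pos: [0.5089, -0.2248, 0.1082]
tool_rot: [0.814, 0.581, -0.0, -0.001]
force: [0.1, 0.0, 0.2]
finger_gap: 0.125
gripper_force: 58.7
[ 0.50918864 -0.22500832  0.10895989]
flange pred [253.36643684 213.3952975 ] point [253.40523325 198.31623352] btn [251.7154301  195.74263688]
```

View pics/w4c.png

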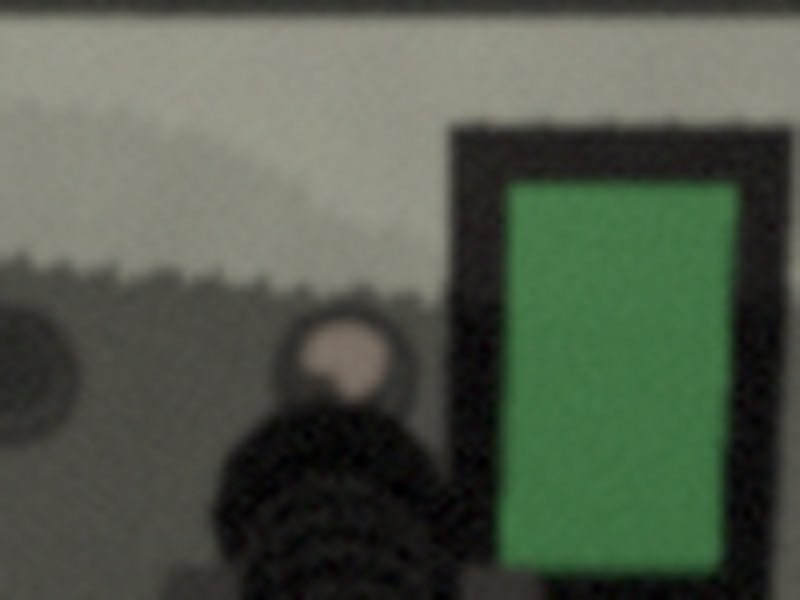

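The point (crop about (322,388)) sits about 2 mm left of the button hole centre (345,368). The pin is tilted about 2.6° in the jaws, so I'll straighten it, which also centres the point, and then go in.

```bash

python3 -m handwheel '-2.6 0 0 0.0005 0 0 0;0 0 0 0 0 0 0;0 0 0 0 0 0.003 0;0 0 0 0 0 0.003 0;0 0 0 0 0 0.003 0;0 0 0 0 0 0 0'
python3 -m handwheel '0 0 0 0 0 0.003 0;0 0 0 0 0 0 0'
python3 -m handwheel '0 0 0 0 0 0.001 0;0 0 0 0 0 0.001 0;0 0 0 0 0 0 0'
```

```text
time_s: 6.18
eef_pos: [0.5101, -0.2248, 0.0995]
tool_rot: [0.814, 0.581, 0.013, 0.018]
force: [-0.4, 0.1, -1.1]
finger_gap: 0.129
gripper_force: 58.7
time_s: 6.35
eef_pos: [0.5105, -0.2249, 0.0969]
tool_rot: [0.814, 0.581, 0.013, 0.018]
force: [0.6, 0.1, 1.4]
finger_gap: 0.123
gripper_force: 58.9
time_s: 6.6
eef_pos: [0.5106, -0.225, 0.0954]
tool_rot: [0.814, 0.581, 0.013, 0.018]
force: [0.1, -0.2, 2.5]
finger_gap: 0.131
gripper_force: 59.0
```

```bash

python3 -m handwheel '0 0 0 0 0 0.001 0;0 0 0 0 0 0.001 0;0 0 0 0 0 0 0'
python3 -m handwheel '0 0 0 0 0 0.0007 0;0 0 0 0 0 0 0;0 0 0 0 0 0 0'
python3 -m handwheel '0 0 0 0 0 0.0007 0;0 0 0 0 0 0 0;0 0 0 0 0 0 0'
```

```text
time_s: 6.85
eef_pos: [0.5107, -0.225, 0.0933]
tool_rot: [0.814, 0.581, 0.013, 0.019]
force: [0.3, 0.7, 3.3]
finger_gap: 0.126
gripper_force: 59.1
time_s: 7.1
eef_pos: [0.5108, -0.2251, 0.0931]
tool_rot: [0.814, 0.581, 0.013, 0.019]
force: [0.0, -0.7, 4.9]
finger_gap: 0.126
gripper_force: 59.4
time_s: 7.35
eef_pos: [0.5111, -0.2252, 0.0928]
tool_rot: [0.814, 0.581, 0.013, 0.019]
force: [-0.7, -0.2, 8.5]
finger_gap: 0.127
gripper_force: 59.8
```

```bash

python3 -m handwheel '0 0 0 0 0 0.001 0;0 0 0 0 0 0 0;0 0 0 0 0 0 0'
python3 -m handwheel '0 0 0 0 0 -0.006 0;0 0 0 0 0 -0.01 0;0 0 0 0 0 -0.008 0;0 0 0 0 0 0 0;0 0 0 0 -0.017 0 0;0 0 0 0 -0.017 0 0;0 0 0 0 0 0 0;0 0 0 0 0 0 0'
python3 - <<'E'
from h import *
c=cam('wrist'); im=imaging.capture('wrist')[:,:,::-1]; cv2.imwrite('pics/w5.png',im)
s=get_state(); A=R.from_quat(s['tool_rot']).as_matrix();print(s['eef_pos'])
t=lambda z:proj(c,A@[0,0,z]+s['eef_pos'])
print('flange pred',t(.0245),'point',t(.0585))
u,v=210,150
cv2.imwrite('pics/w5c.png',cv2.resize(im[v:v+75,u:u+100],None,fx=8,fy=8,interpolation=cv2.INTER_CUBIC))
E
```

```text
time_s: 7.6
eef_pos: [0.5115, -0.2254, 0.0925]
tool_rot: [0.814, 0.581, 0.014, 0.02]
force: [-2.0, -0.6, 12.8]
finger_gap: 0.126
gripper_force: 60.5
time_s: 8.27
eef_pos: [0.4773, -0.2136, 0.1135]
tool_rot: [0.814, 0.581, 0.013, 0.019]
force: [1.2, -0.1, -0.9]
finger_gap: 0.122
gripper_force: 58.8
[ 0.47778238 -0.21371474  0.11358964]
flange pred [253.44117249 212.9144577 ] point [253.42066148 197.94504792]
```

View pics/w5c.png

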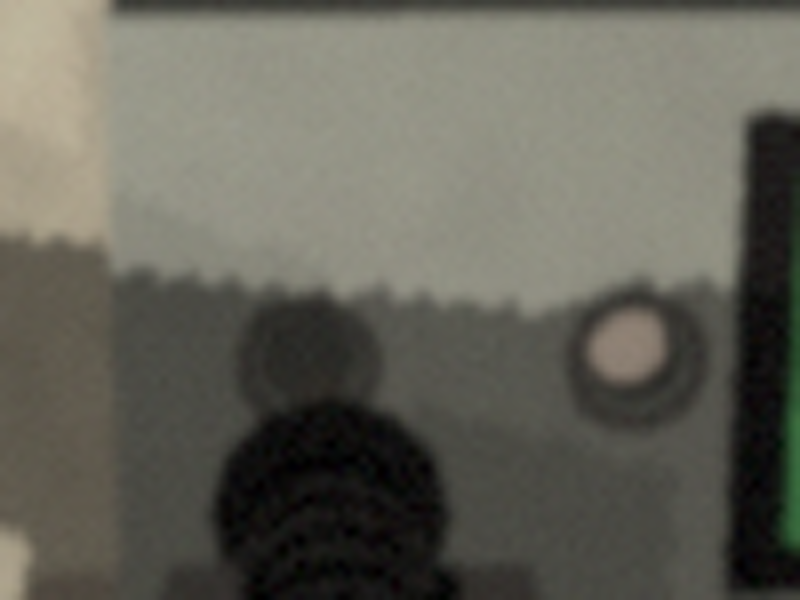

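The park hole is at crop (310,358) and the pin hangs over it to within about 1 mm. The button has risen again. I'll shift slightly and lower.

```bash

python3 -m handwheel '0 0 0 -0.0003 -0.0008 0.004 0;0 0 0 0 0 0.006 0;0 0 0 0 0 0.005 0;0 0 0 0 0 0 0'
python3 -m handwheel '0 0 0 0 0 0.008 0;0 0 0 0 0 0.008 0;0 0 0 0 0 0.008 0;0 0 0 0 0 0 0'
python3 to.py .478 -.214 .07
```

```text
time_s: 8.65
eef_pos: [0.477, -0.2136, 0.0966]
tool_rot: [0.814, 0.581, 0.013, 0.017]
force: [-0.3, 0.8, -0.8]
finger_gap: 0.13
gripper_force: 58.8
time_s: 8.98
eef_pos: [0.4777, -0.2138, 0.0722]
tool_rot: [0.814, 0.581, 0.013, 0.017]
force: [0.2, 0.1, -2.2]
finger_gap: 0.123
gripper_force: 58.8
t 8.98 at [ 0.4777 -0.2138  0.0722] F [ 0.2  0.1 -2.2] gap 0.12272766980842625 shift tool [-0.0001  0.0002  0.0022] turn deg [ 2.46 -0.02 -0.02]
shift in target axes [-0.0001  0.0003  0.0022]
```

Going in freely. I'll lower until contact.

```bash

python3 -m handwheel '0 0 0 0 0 0.0012 0;0 0 0 0 0 0 0;0 0 0 0 0 0 0'
python3 -m handwheel '0 0 0 0 0 0.001 0;0 0 0 0 0 0 0;0 0 0 0 0 0 0'
python3 -m handwheel '0 0 0 0 0 0.001 0;0 0 0 0 0 0 0;0 0 0 0 0 0 0'
```

```text
time_s: 9.23
eef_pos: [0.4786, -0.2143, 0.0736]
tool_rot: [0.814, 0.581, 0.013, 0.019]
force: [0.1, 0.0, -0.3]
finger_gap: 0.126
gripper_force: 58.8
time_s: 9.48
eef_pos: [0.4786, -0.2143, 0.0724]
tool_rot: [0.814, 0.581, 0.013, 0.019]
force: [0.0, -1.1, -0.1]
finger_gap: 0.127
gripper_force: 58.8
time_s: 9.73
eef_pos: [0.4785, -0.2142, 0.0712]
tool_rot: [0.814, 0.581, 0.013, 0.018]
force: [-1.3, -0.9, -1.2]
finger_gap: 0.13
gripper_force: 58.8
```

```bash

python3 -m handwheel '0 0 0 0 0 0.001 0;0 0 0 0 0 0 0;0 0 0 0 0 0 0'
python3 -m handwheel '0 0 0 0 0 0.001 0;0 0 0 0 0 0 0;0 0 0 0 0 0 0'
python3 -m handwheel '0 0 0 0 0 0.0007 0;0 0 0 0 0 0 0;0 0 0 0 0 0 0'
```

```text
time_s: 9.98
eef_pos: [0.4786, -0.2143, 0.0702]
tool_rot: [0.814, 0.581, 0.013, 0.018]
force: [0.7, 0.7, -0.8]
finger_gap: 0.127
gripper_force: 58.8
time_s: 10.23
eef_pos: [0.4787, -0.2144, 0.0694]
tool_rot: [0.814, 0.581, 0.013, 0.019]
force: [-0.4, -0.2, 2.4]
finger_gap: 0.13
gripper_force: 59.1
time_s: 10.48
eef_pos: [0.479, -0.2145, 0.0693]
tool_rot: [0.814, 0.581, 0.013, 0.019]
force: [-2.1, 0.7, 7.8]
finger_gap: 0.125
gripper_force: 59.8
```

```bash

python3 -m handwheel '0 0 0 0 0 0 0.4;0 0 0 0 0 0 0.7;0 0 0 0 0 0 1;0 0 0 0 0 0 1;0 0 0 0 0 0 1;0 0 0 0 0 -0.01 1;0 0 0 0 0 -0.02 1;0 0 0 0 0 -0.03 1'
python3 -m handwheel '2.6 0 0 0 0 -0.03 1;0 0 0 0 0 -0.035 1;0 0 0 0 0 -0.035 1;0 0 0 0.02 0 0 1;0 0 0 0 0 0 0.5;0 0 0 0 0 0 0;0 0 0 0 0 0 0;0 0 0 0 0 0 0'
python3 - <<'E'
from h import *
c=cam('wrist'); im=imaging.capture('wrist')[:,:,::-1]; cv2.imwrite('pics/w6.png',im)
for X in [(.478,-.214,.093),(.478,-.214,.048)]: print(proj(c,X).round(1))
p=proj(c,(.478,-.214,.048)); u,v=int(p[0])-60,int(p[1])-45
print(u,v);cv2.imwrite('pics/w6c.png',cv2.resize(im[v:v+90,u:u+120],None,fx=4,fy=4,interpolation=cv2.INTER_CUBIC))
im=imaging.capture('scene')[:,:,::-1]; cv2.imwrite('pics/scene1.png',im)
cv2.imwrite('pics/w6d.png',np.hstack([cv2.imread('pics/w6c.png')[:360],cv2.resize(im[175:300,195:300],None,fx=2.88,fy=2.88)[:360,:300]]))
E
python3 to.py .44 -.36 .26
```

```text
time_s: 11.15
eef_pos: [0.4751, -0.2129, 0.1276]
tool_rot: [0.814, 0.581, 0.012, 0.017]
force: [0.7, 0.4, -0.4]
finger_gap: 1.002
gripper_force: 0.0
time_s: 11.82
eef_pos: [0.4809, -0.1943, 0.2279]
tool_rot: [0.814, 0.581, -0.0, -0.0]
force: [-0.2, 0.2, -0.1]
finger_gap: 0.453
gripper_force: 0.0
[256.5 194.2]
[256.1 183.8]
196 138
t 11.92 at [ 0.481  -0.1944  0.2279] F [-0.3 -0.  -0.4] gap 0.2688147298593642 shift tool [-0.17    0.0151 -0.0321] turn deg [-0.05  0.   -0.05]
shift in target axes [-0.17    0.015  -0.0321]
```

View pics/w6d.png

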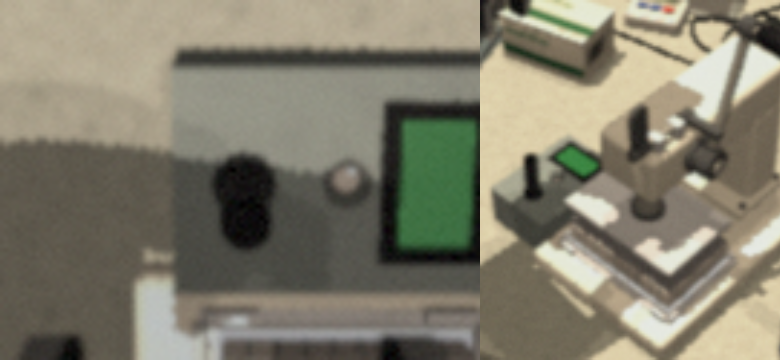

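The pin is seated again and its pose in the crop matches the start; the button is back up. Next I'll go over to the right side of the tab at safe height and locate the tab numerically.

```bash
cat >> h.py <<'E'
O=np.array([.5145,-.350]);YAW=-18.95
M2=R.from_euler('z',YAW,degrees=True).as_matrix()[:2,:2]
W=lambda x,y,z:np.r_[M2@[x,y]+O,z]
inv=lambda w:np.r_[M2.T@(np.array(w)[:2]-O),w[2]]
E
python3 -m handwheel '0 0 0 0 0 -0.035 0;0 0 0 0 0 -0.037 0;0 0 0 -0.035 0 0 0;0 0 0 -0.04 0 0 0;0 0 0 -0.04 0 0 0;0 0 0 -0.04 0 0 0;0 0 0 -0.03 0 0 0;0 0 0 0 0 0 0'
python3 - <<'E'
from h import *
from to import to
p=W(-.083,-.05,.3); print(p); to(*p)
c=cam('wrist'); im=imaging.capture('wrist')[:,:,::-1]; cv2.imwrite('pics/w7.png',im)
for n,X in [('tabtop',W(-.077,-.013,.236)),('tabfoot',W(-.077,-.013,.19)),('headFR',W(-.075,-.032,.18)),('headFL',W(-.075,.032,.18)),('edge top',W(-.087,-.01,.236)),('edge rear',W(-.067,-.01,.236))]: print(n,proj(c,X).round(1))
g=im.max(2)
q=proj(c,W(-.077,-.013,.21)).astype(int)
sub=g[q[1]-60:q[1]+60:3,q[0]-90:q[0]+90:3]
print(q); print('\n'.join(f'{q[1]-60+3*i:4d} '+''.join('#' if v<50 else '+' if v<90 else '.' if v<140 else ' ' for v in row) for i,row in enumerate(sub)))
E
```

```text
time_s: 12.58
eef_pos: [0.419, -0.3732, 0.2994]
tool_rot: [0.815, 0.579, -0.001, -0.001]
force: [0.3, 0.3, -0.2]
finger_gap: 0.0
gripper_force: 0.0
[ 0.41976126 -0.37033645  0.3       ]
t 12.58 at [ 0.419  -0.3732  0.2994] F [ 0.3  0.3 -0.2] gap 0.00013943845818143775 shift tool [ 0.003  -0.0002 -0.0006] turn deg [-0.1   0.02 -0.26]
shift in target axes [ 0.003  -0.0002 -0.0006]
tabtop [260.3 146.2]
tabfoot [259.2 140.2]
headFR [261.1 158.8]
headFL [261.3  89.6]
edge top [247.3 142.3]
edge rear [273.4 142.2]
[259 142]
  82                                                             
  85                                                             
  88                                                             
  91 .                                                           
  94 +                                                           
  97 +.                                                          
 100 ++                                                          
 103 ++                                                          
 106 +#+                                        
[... 1363 characters left out ...]
..                ..   ++++++..+...     
 172 ..........................          .... . +++++#..+......  
 175 ............................    ...........#+++++..+........
 178 ............................      ...........++++...........
 181 ............................        ............+...   .....
 184 ...........................           ..........#+++...  ...
 187 ...........................          ...........+++..... .. 
 190 ..........................          ........................
 193 ..........................     .............................
 196 .........................    ...............................
 199 .........................    ...............................
```

Tab found at u 250–271, v 144–156, so press y is about -0.018. I'll descend on its right side and push left.

```bash

python3 -m handwheel '0 0 0 0 0 0.025 0;0 0 0 0 0 0.025 0;0 0 0 0 0 0.024 0;0 0 0 0 0 0 0'
python3 -m handwheel '0 0 0 0.01 0 0 0;0 0 0 0.005 0 0 0;0 0 0 0.005 0 0 0;0 0 0 0 0 0 0'
python3 -m handwheel '0 0 0 0.005 0 0 0;0 0 0 0.005 0 0 0;0 0 0 0.005 0 0 0;0 0 0 0 0 0 0'
```

```text
time_s: 12.97
eef_pos: [0.4203, -0.3673, 0.2215]
tool_rot: [0.814, 0.581, -0.001, -0.003]
force: [-1.0, 0.3, -0.9]
finger_gap: -0.0
gripper_force: 0.0
time_s: 13.3
eef_pos: [0.4285, -0.3492, 0.2282]
tool_rot: [0.814, 0.581, 0.0, 0.001]
force: [0.2, -0.4, 1.1]
finger_gap: -0.0
gripper_force: 0.0
time_s: 13.63
eef_pos: [0.4329, -0.3352, 0.2267]
tool_rot: [0.814, 0.581, 0.0, 0.0]
force: [-0.5, 0.4, -0.1]
finger_gap: 0.005
gripper_force: 0.0
```

```bash

python3 -m handwheel '0 0 0 0.007 0 0 0;0 0 0 0.007 0 0.002 0;0 0 0 0.006 0 0.002 0;0 0 0 0 0 0 0'
python3 - <<'E'
from h import *
s=get_state();print(inv(s['eef_pos']))
c=cam('wrist'); im=imaging.capture('wrist')[:,:,::-1]; cv2.imwrite('pics/w8.png',im); g=im.max(2)
for n,X in [('hinge',W(-.077,-.018,.19)),('tab end at 50deg',W(-.077,.018,.22)),('tabend flat',W(-.077,.028,.198)),('headFL',W(-.075,.032,.18))]: print(n,proj(c,X).round(1))
q=np.array([255,200])
sub=g[q[1]-100:q[1]+100:4,q[0]-100:q[0]+100:3]
print('\n'.join(f'{q[1]-100+4*i:4d} '+''.join('#' if v<50 else '+' if v<90 else '.' if v<140 else ' ' for v in row) for i,row in enumerate(sub)))
E
```

```text
time_s: 13.97
eef_pos: [0.4393, -0.3159, 0.2219]
tool_rot: [0.814, 0.581, 0.0, -0.0]
force: [-0.4, 0.1, 0.2]
finger_gap: -0.003
gripper_force: 0.0
[-0.08219201  0.00782682  0.22190832]
hinge [260. 243.]
tab end at 50deg [261.6 209.9]
tabend flat [260.8 184. ]
headFL [263.  172.3]
 100                                                                    
 104                                                                    
 108                              .   .... . .. ... .... . ..           
 112                                                                    
 116                                                                    
 120                                                                    
 124                                                                    
 128                                                                    
 132                                                                    
 136 .                                                                  
 140 ....                                                               
 144 .......    
[... 2130 characters left out ...]
######################.....###########+ ...
 264 ...+###########.....###########################++++############+...
 268 +################################################################+.
 272 ###################################################################
 276 ###################################################################
 280 ###################################################################
 284 ###################################################################
 288 ###################################################################
 292 ###################################################################
 296 ################################+++################################
```

```bash

python3 -m handwheel '0 0 0 0 0 0.004 0;0 0 0 0 0 0.003 0;0 0 0 0 0 0 0;0 0 0 0 0 0 0'
python3 -m handwheel '0 0 0 0 0 0.002 0;0 0 0 0 0 0 0;0 0 0 0 0 0 0'
python3 -m handwheel '0 0 0 0 0 0.002 0;0 0 0 0 0 0 0;0 0 0 0 0 0 0'
```

```text
time_s: 14.35
eef_pos: [0.4389, -0.3171, 0.2151]
tool_rot: [0.814, 0.581, -0.0, -0.0]
force: [0.1, -0.7, -0.3]
finger_gap: 0.004
gripper_force: 0.0
time_s: 14.6
eef_pos: [0.439, -0.3171, 0.2134]
tool_rot: [0.814, 0.581, -0.0, -0.0]
force: [-0.2, -0.6, -0.2]
finger_gap: 0.005
gripper_force: 0.0
time_s: 14.85
eef_pos: [0.439, -0.317, 0.2113]
tool_rot: [0.814, 0.581, -0.0, -0.0]
force: [-0.2, 0.8, 0.3]
finger_gap: -0.001
gripper_force: 0.0
```

```bash

python3 -m handwheel '0 0 0 0 0 -0.028 0;0 0 0 0 0 -0.03 0;0 0 0 -0.03 0 -0.03 0;0 0 0 -0.03 0 0 0;0 0 0 0 0 0 0;0 0 0 0 0 0 0'
python3 - <<'E'
from h import *
s=get_state();print(inv(s['eef_pos']))
c=cam('wrist'); im=imaging.capture('wrist')[:,:,::-1]; cv2.imwrite('pics/w9.png',im); g=im.max(2)
for n,X in [('hinge',W(-.077,-.018,.19)),('tabend upright',W(-.077,-.018,.236)),('tabend flat',W(-.077,.028,.198)),('headFL',W(-.075,.032,.18)),('headFR',W(-.075,-.032,.18))]: print(n,proj(c,X).round(1))
q=np.array([265,145])
sub=g[q[1]-70:q[1]+60:3,q[0]-80:q[0]+110:3]
print('\n'.join(f'{q[1]-70+3*i:4d} '+''.join('#' if v<50 else '+' if v<90 else '.' if v<140 else ' ' for v in row) for i,row in enumerate(sub)))
E
```

```text
time_s: 15.35
eef_pos: [0.4193, -0.3742, 0.2988]
tool_rot: [0.815, 0.58, -0.0, -0.0]
force: [0.2, 0.5, 1.1]
finger_gap: 0.0
gripper_force: 0.0
[-0.08219855 -0.05381085  0.2987959 ]
hinge [258.5 144.9]
tabend upright [259.5 151.8]
tabend flat [258.8  92.1]
headFL [260.6  88.7]
headFR [260.3 158.2]
  75                                                                 
  78                                                                 
  81                                                                 
  84                                                                 
  87                                                                 
  90                                                                 
  93                                                                 
  96                                                                 
  99                                                                 
 102                          .                                      
 105                          .                                      
 108                          . 
[... 1569 characters left out ...]
        
 177 ......................      ..........++++#...............      
 180 ......................        ...........++...   ............   
 183 ......................          ..........++++..   .............
 186 .....................            .........++++.... ... .........
 189 .....................           ......................    ......
 192 ....................      ............................      ....
 195 ....................   ...............................         .
 198 ....................   ...............................          
 201 ...................    ................................         
 204 ..................     ..................++++...........
```

```bash

python3 - <<'E'
from h import *
im=imaging.capture('scene')[:,:,::-1]; cv2.imwrite('pics/scene2.png',im)
it=imaging.capture('top')[:,:,::-1]; cv2.imwrite('pics/top2.png',it)
cs=cam('scene')
for n,X in [('hinge',W(-.077,-.018,.19)),('upright',W(-.077,-.018,.236)),('flat',W(-.077,.028,.198)),('tcp',get_state()['eef_pos'])]: print(n,proj(cs,X).round(1),proj(cam('top'),X).round(1))
a=lambda g,u,v,w,h:[''.join('#' if x<50 else '+' if x<90 else '.' if x<140 else ' ' for x in r) for r in g[v:v+h,u:u+w]]
A=a(cv2.imread('pics/scene1.png').max(2),232,200,50,40);B=a(im.max(2),232,200,50,40)
for i,(x,y) in enumerate(zip(A,B)): print(200+i,x,'|',y)
A=a(cv2.imread('pics/top0.png').max(2),265,215,50,34);B=a(it.max(2),265,215,50,34)
for i,(x,y) in enumerate(zip(A,B)): print(215+i,x,'|',y)
E
```

```text
hinge [249.9 225.5] [289.2 240.5]
upright [250.  210.6] [290.5 240.7]
flat [235.7 213.9] [272.1 234. ]
tcp [260.5 196.7] [306.1 248.8]
200 .......                                            | .......                                           
201 ......                                             | ......                                            
202 .....                                              | .....                                             
203 ....                                               | ....                                              
204 .                                                . |                                                  .
205                                                  . |                                                  .
206                                                  . |                                                  .
207                                                 .. |                                                 ..
208                                                 .. |                                             
[... 6326 characters left out ...]
|          .+++...................++++++............
243                       .+++.                        |         .+++...................++++++++...........
244                       .+++.                        |        .+++...................+++++++.............
245                        ...                         |       .+++...................++++++++++.+.........
246                                                    |      .+++...................+++++++++++++.........
247                                                    |    ..+++...................++++++++++++++++.......
248                                                    |   .++++..................+++++++++++++++++.+......
```

```bash

python3 - <<'E'
from h import *
g=cv2.imread('pics/scene2.png').max(2); g0=cv2.imread('pics/scene0.png').max(2)
d=cv2.absdiff(cv2.imread('pics/scene2.png'),cv2.imread('pics/scene0.png')).max(2)
print('\n'.join(f'{100+3*i} '+''.join('#' if x>40 else '.' for x in r) for i,r in enumerate(d[100:300:3,150:400:2])))
s=get_state();print(s['eef_pos'],s['joints'])
E
```

```text
100 #########################.##################.#..##.#....##############.......................................................
103 #######################################..##.........#..#.#############.......................................................
106 #############################.################..#........#############.......................................................
109 #####################################################.....###########........................................................
112 ###########################################....#######################.......................................................
115 ##########################..##########..........#..##############..##........................................................
118 ###########......##################................#.........................................................................
121 ####.................#########.................##................##..........................................................
124 ...............................................#####....
[... 7046 characters left out ...]
###.##########.............................
289 ..................................................#######.....####..#######.....##################...........................
292 ....................................................####.....#......#######........################..........................
295 ...............................................###.................########............#########.#...........................
298 .............................................#######.....###......#########...............######.............................
[ 0.41981981 -0.37267724  0.2984553 ] [-7.71502588e-01 -1.40927308e-01  1.56971337e+00  1.50989970e-04
  1.71352757e+00 -4.40661536e-01]
```

```bash

python3 - <<'E'
from h import *
print(r.tip_reach,[a for a in dir(r) if a[0]!='_'])
c=cam('wrist'); s=get_state(); A=R.from_quat(s['tool_rot']).as_matrix()
for z in (-.03,-.02,-.01,0,.01,.017): 
  for x in (-.011,0,.011): print(z,x,proj(c,A@[x,0,z]+s['eef_pos']).round(0),'scene',proj(cam('scene'),A@[x,0,z]+s['eef_pos']).round(0))
im=cv2.imread('pics/w9.png');g=im.max(2)
print('\n'.join(f'{200+4*i:4d} '+''.join('#' if v<35 else '+' if v<70 else '.' if v<120 else ' ' for v in row) for i,row in enumerate(g[200:330:4,200:310:2])))
E
```

```text
0.017 ['PlanningError', 'tip_reach']
-0.03 -0.011 [253. 272.] scene [265. 188.]
-0.03 0 [253. 252.] scene [261. 185.]
-0.03 0.011 [253. 231.] scene [257. 183.]
-0.02 -0.011 [253. 261.] scene [265. 191.]
-0.02 0 [253. 243.] scene [261. 189.]
-0.02 0.011 [253. 223.] scene [257. 187.]
-0.01 -0.011 [253. 252.] scene [265. 195.]
-0.01 0 [253. 234.] scene [261. 193.]
-0.01 0.011 [253. 216.] scene [257. 191.]
0 -0.011 [253. 244.] scene [264. 199.]
0 0 [253. 227.] scene [260. 197.]
0 0.011 [253. 210.] scene [257. 194.]
0.01 -0.011 [253. 237.] scene [264. 203.]
0.01 0 [253. 221.] scene [260. 200.]
0.01 0.011 [253. 204.] scene [256. 198.]
0.017 -0.011 [253. 233.] scene [264. 205.]
0.017 0 [253. 217.] scene [260. 203.]
0.017 0.011 [253. 201.] scene [256. 201.]
 200 ..    ...............        ..             ........ ..
 204  .      ............         ..  ...  .  ..............
 208 .       ..........                 .   ..........++++##
 212 ..       ........                     ..........++#++++
 216  .        .......                    ................. 
 220   .  ..   ........            
[... 972 characters left out ...]
#############################
 288 #######################################################
 292 #######################################################
 296 #########################++++##########################
 300 ########################+.   .#########################
 304 ########################.     #########################
 308 ########################+.   .#########################
 312 ########################+   ..#########################
 316 ########################+....+#########################
 320 #######################################################
 324 #######################################################
 328 #######################################################
```

The tips when shut appear to stand about 30 mm farther back than nominal. The wrist and scene views agree on this, and the sweep passed over the tab. I'll repeat it lower and watch the force.

```bash

python3 -m handwheel '0 0 0 0 0 0.025 0;0 0 0 0 0 0.025 0;0 0 0 0 0 0.023 0;0 0 0 0 0 0.02 0;0 0 0 0 0 0 0;0 0 0 0.01 0 0 0;0 0 0 0 0 0 0'
python3 -m handwheel '0 0 0 0.005 0 0 0;0 0 0 0.005 0 0 0;0 0 0 0 0 0 0;0 0 0 0 0 0 0'
python3 -m handwheel '0 0 0 0.005 0 0 0;0 0 0 0.005 0 0 0;0 0 0 0 0 0 0;0 0 0 0 0 0 0'
python3 -m handwheel '0 0 0 0.005 0 0 0;0 0 0 0.005 0 0 0;0 0 0 0 0 0 0;0 0 0 0 0 0 0'
python3 - <<'E'
from h import *
s=get_state();print(inv(s['eef_pos']),s['force'],s['moment'])
E
```

```text
time_s: 16.08
eef_pos: [0.4238, -0.3625, 0.2075]
tool_rot: [0.814, 0.581, 0.0, 0.001]
force: [-0.1, 0.2, 1.4]
finger_gap: 0.003
gripper_force: 0.0
time_s: 16.42
eef_pos: [0.4265, -0.3541, 0.2066]
tool_rot: [0.814, 0.581, 0.0, 0.0]
force: [0.9, -0.0, 0.3]
finger_gap: 0.001
gripper_force: 0.0
time_s: 16.75
eef_pos: [0.4296, -0.3445, 0.2059]
tool_rot: [0.814, 0.581, 0.0, -0.0]
force: [-0.3, -0.1, 0.3]
finger_gap: 0.001
gripper_force: 0.0
time_s: 17.08
eef_pos: [0.4329, -0.335, 0.206]
tool_rot: [0.814, 0.581, 0.0, -0.0]
force: [0.1, -0.0, -0.2]
finger_gap: 0.002
gripper_force: 0.0
[-0.08205981 -0.01236723  0.205964  ] [ 0.12377549 -0.01783689 -0.21768249] [-4.48105265e-02  5.99351342e-05 -2.78766748e-02]
```

```bash

python3 - <<'E'
from h import *
im=imaging.capture('scene')[:,:,::-1]; cv2.imwrite('pics/scene3.png',im)
s=get_state(); A=R.from_quat(s['tool_rot']).as_matrix()
for z in (-.03,-.015,0,.017): print(z,[proj(cam('scene'),A@[x,0,z]+s['eef_pos']).round(0).tolist() for x in (-.011,.011)],inv(A@[0,0,z]+s['eef_pos']).round(3))
a=lambda g:[''.join('#' if x<50 else '+' if x<90 else '.' if x<140 else ' ' for x in r) for r in g[180:236,225:290]]
for i,(x,y) in enumerate(zip(a(cv2.imread('pics/scene2.png').max(2)),a(im.max(2)))): print(180+i,x,'|',y)
E
```

```text
-0.03 [[250.0, 213.0], [243.0, 208.0]] [-0.082 -0.012  0.236]
-0.015 [[250.0, 218.0], [243.0, 213.0]] [-0.082 -0.012  0.221]
0 [[250.0, 223.0], [243.0, 218.0]] [-0.082 -0.012  0.206]
0.017 [[250.0, 228.0], [243.0, 224.0]] [-0.082 -0.012  0.189]
180                         .+##############+.+.......++++...     ... |        .############################+++###+.......++++...     ...
181                .        ..++############++++++++++.++++++........ |        .##############################+###...+++++.++++++........
182               ..     .......+#########+++++++....   ...+++++..... |       .+#################################++.+....   ...+++++.....
183 ..           ...     ........+#######+++++..            .++++..++ | ..    .##################################. .            ..+++....
184  ....       ....        .....+#######++++++.             .+++++++ |  .....+#################################+  .             .+++++++
185     ...    ......           ..#######+++++++            ...+++++. |     .+##+++#############################.  .            ...+++++.
186        ......++.....   
[... 6172 characters left out ...]
+.........
231 .      ...++................     ........+++++++++#++.++......... | .       ..++...........+....    .........+###++++##+..++.........
232 ..  ..   ..+.................   .........+##+++++#++..+.......... | ..  .    ..+.................  ..........+#####++#++..+..........
233 ++..     .++.............................+####+++#+++++.......... | +...     .++.............................+########+++++..........
234 +++......++.  ............................++.+++##++++........... | .++.. ...++.   ...........................++.+####++++...........
235  .+++...++.     ..........................    .+###++............ |  .+++..+++.     ..........................    .+###++............
```

The pawl has swung up (dark block now at scene (270–282,213–216)), so the tab is moving. I'll keep pushing left and down.

```bash

python3 -m handwheel '0 0 0 0.005 0 0.001 0;0 0 0 0.005 0 0.002 0;0 0 0 0.005 0 0.003 0;0 0 0 0 0 0 0'
python3 -m handwheel '0 0 0 0.003 0 0.003 0;0 0 0 0 0 0.003 0;0 0 0 0 0 0 0'
python3 -m handwheel '0 0 0 0 0 0.003 0;0 0 0 0 0 0 0;0 0 0 0 0 0 0'
python3 -m handwheel '0 0 0 0 0 0.002 0;0 0 0 0 0 0 0;0 0 0 0 0 0 0'
```

```text
time_s: 17.47
eef_pos: [0.4378, -0.3202, 0.1992]
tool_rot: [0.814, 0.581, 0.0, -0.0]
force: [-0.8, -0.3, 0.7]
finger_gap: 0.0
gripper_force: 0.0
time_s: 17.72
eef_pos: [0.4385, -0.3181, 0.1932]
tool_rot: [0.814, 0.581, 0.0, -0.0]
force: [0.4, -0.2, -0.1]
finger_gap: -0.001
gripper_force: 0.0
time_s: 17.97
eef_pos: [0.4385, -0.3184, 0.1907]
tool_rot: [0.814, 0.581, -0.0, -0.0]
force: [-0.5, 0.2, 0.1]
finger_gap: -0.004
gripper_force: 0.0
time_s: 18.22
eef_pos: [0.4385, -0.3184, 0.1888]
tool_rot: [0.814, 0.581, -0.0, -0.0]
force: [0.5, -0.2, 0.3]
finger_gap: -0.001
gripper_force: 0.0
```

```bash

python3 -m handwheel '0 0 0 0 0 0.002 0;0 0 0 0 0 0 0;0 0 0 0 0 0 0'
python3 -m handwheel '0 0 0 0 0 0.002 0;0 0 0 0 0 0 0;0 0 0 0 0 0 0'
python3 -m handwheel '0 0 0 0 0 0.002 0;0 0 0 0 0 0 0;0 0 0 0 0 0 0'
```

```text
time_s: 18.47
eef_pos: [0.4386, -0.3184, 0.1869]
tool_rot: [0.814, 0.581, 0.0, 0.0]
force: [1.4, 1.3, 2.1]
finger_gap: 0.003
gripper_force: 0.6
time_s: 18.72
eef_pos: [0.4388, -0.3185, 0.1864]
tool_rot: [0.814, 0.581, 0.0, 0.001]
force: [-1.9, 4.2, 14.2]
finger_gap: 0.002
gripper_force: 6.6
time_s: 18.97
eef_pos: [0.439, -0.3185, 0.1859]
tool_rot: [0.814, 0.581, 0.001, 0.001]
force: [-5.6, 6.9, 26.1]
finger_gap: -0.003
gripper_force: 12.7
```

```bash

python3 -m handwheel '0 0 0 0 0 -0.02 0;0 0 0 0 0 -0.035 0;0 0 0 0 0 -0.035 0;0 0 0 0 0 -0.025 0.5;0 0 0 -0.03 0 0 1;0 0 0 -0.03 0 0 1;0 0 0 0 0 0 1;0 0 0 0 0 0 1'
python3 - <<'E'
from h import *
s=get_state();print(inv(s['eef_pos']))
c=cam('wrist'); im=imaging.capture('wrist')[:,:,::-1]; cv2.imwrite('pics/w10.png',im); g=im.max(2)
for n,X in [('hinge',W(-.077,-.018,.19)),('tabend upright',W(-.077,-.018,.236)),('tabend flat',W(-.077,.028,.198)),('headFL',W(-.075,.032,.18)),('headFR',W(-.075,-.032,.18)),('grip',W(.0225,-.082,.272))]: print(n,proj(c,X).round(1))
q=np.array([265,145])
sub=g[60:220:3,185:375:3]
print('\n'.join(f'{60+3*i:4d} '+''.join('#' if v<50 else '+' if v<90 else '.' if v<140 else ' ' for v in row) for i,row in enumerate(sub)))
E
```

```text
time_s: 19.63
eef_pos: [0.4185, -0.3761, 0.2973]
tool_rot: [0.815, 0.58, -0.0, -0.0]
force: [0.4, 1.1, -0.5]
finger_gap: 0.708
gripper_force: 0.0
[-0.08232476 -0.0558266   0.29732356]
hinge [258.7 142.9]
tabend upright [259.8 149.4]
tabend flat [259.1  89.5]
headFL [260.9  86.3]
headFR [260.6 156.4]
grip [402.8 247.5]
  60                    .+++++.............++.++.                    
  63                                                                 
  66                                                                 
  69                                                                 
  72                                                                 
  75                                                                 
  78                                                                 
  81                                                                 
  84                                                                 
  87                                                                 
  90                                                                 
  93      
[... 2288 characters left out ...]
.      .+..
 192 ....................  .................................       ..
 195 ....................  .................................         
 198 ...................   ................................          
 201 ...................   ......................+...........        
 204 ...................   ................++++++++...........       
 207 ..................     ... .......++++++#####+..........        
 210 ..................    ..     ...++++++####++++..........        
 213 .................             ..++++++++++...   .......         
 216 .................             ..++++++....      .....           
 219 ..................            ..+..+++.   ...   .....
```

The tab now lies flat (v 96–152) and the pawl is up: the catch is flipped. Now the lever grip.

```bash

python3 -m handwheel '0 0 0 0 0 -0.035 1;0 0 0 0 0.02 -0.015 1;0 0 0 -0.01 0.035 0 1;0 0 0 -0.01 0.035 0 1;0 0 0 -0.007 0.017 0 1;0 0 0 0 0 0 1;0 0 0 0 0 0 1'
python3 - <<'E'
from h import *
from to import to
to(.511,-.436,.345)
s=get_state();c=cam('wrist'); im=imaging.capture('wrist')[:,:,::-1]; cv2.imwrite('pics/w11.png',im); g=im.max(2)
for n,X in [('grip',(.511,-.436,.272)),('in',W(.0236,-.057,.272)),('out',W(.0236,-.109,.272))]: print(n,proj(c,X).round(1))
sub=g[130:330:4,160:360:3]
print('\n'.join(f'{130+4*i:4d} '+''.join('#' if v<35 else '+' if v<70 else '.' if v<120 else ' ' for v in row) for i,row in enumerate(sub)))
E
```

```text
time_s: 20.27
eef_pos: [0.5122, -0.4349, 0.3468]
tool_rot: [0.814, 0.581, -0.0, -0.001]
force: [-0.1, 0.6, -0.1]
finger_gap: 1.003
gripper_force: 0.0
t 20.27 at [ 0.5122 -0.4349  0.3468] F [-0.1  0.6 -0.1] gap 1.0030294963351951 shift tool [-0.0014 -0.0008  0.0018] turn deg [-0.1  -0.05  0.03]
shift in target axes [-0.0014 -0.0008  0.0018]
grip [252.1 193.9]
in [250.8 164.1]
out [250.9 223.2]
 130 .... .........+++.+++++....      . .. ......     ...               
 134 ....          .++..++++ ....      . .  .  .      ...               
 138 ....           #+++.......                       ...               
 142 ....  .       .++++++++...++++++.                                  
 146 ..... .....    .+++++++++.++....++                                 
 150 .............    ....  ..+#+...+++                                 
 154 ..........................+#++++++.                                
 158 ..........................++++++++......                           
 162 ........................................                           
 166 ..........................+######+....... 
[... 2245 characters left out ...]
   ..          .          +##          .###
 294 .................                      .            .           +##
 298 .................                       .                        ##
 302 ..................                                              ###
 306 ...................                                            ####
 310 #..................                    .                      #####
 314 ##+...........###########+..        .+###########.           ######
 318 ###+.........+###################################+         .#######
 322 ####+.....+#########################################+.    .########
 326 #####+.+################################################..#########
```

The grip blob is at u 238–260, v 165–227, within 2–3 mm of expectation. I'll descend and grip.

```bash

python3 -m handwheel '0 0 0 -0.003 -0.0025 0.02 1;0 0 0 0 0 0.025 1;0 0 0 0 0 0.025 1;0 0 0 0 0 0.02 1;0 0 0 0 0 0.015 1;0 0 0 0 0 0 1;0 0 0 0 0 0 1'
python3 -m handwheel '0 0 0 0 0 0 0.6;0 0 0 0 0 0 0.4;0 0 0 0 0 0 0;0 0 0 0 0 0 0;0 0 0 0 0 0 0;0 0 0 0 0 0 0;0 0 0 0 0 0 0'
python3 - <<'E'
from h import *
print(inv(get_state()['eef_pos']))
E
```

```text
time_s: 20.9
eef_pos: [0.5078, -0.437, 0.2435]
tool_rot: [0.814, 0.581, 0.0, 0.0]
force: [-0.1, -0.6, 0.3]
finger_gap: 1.002
gripper_force: 0.0
time_s: 21.48
eef_pos: [0.5078, -0.4375, 0.2435]
tool_rot: [0.814, 0.581, -0.0, -0.0]
force: [-5.0, 1.7, 4.4]
finger_gap: 0.235
gripper_force: 58.5
[ 0.02208613 -0.08494062  0.24345093]
```

```bash

python3 -m handwheel '0 0 0 0 -0.0053 -0.0016 0;0 0 0 0 -0.0053 -0.0014 0;0 0 0 0 -0.0053 -0.0013 0;0 0 0 0 -0.0053 -0.0012 0;0 0 0 0 0 0 0'
python3 -m handwheel '0 0 0 0 -0.0055 -0.0007 0;0 0 0 0 -0.0055 -0.0006 0;0 0 0 0 -0.0054 -0.0004 0;0 0 0 0 -0.0054 -0.0002 0;0 0 0 0 0 0 0'
```

```text
time_s: 21.9
eef_pos: [0.4874, -0.4304, 0.2492]
tool_rot: [0.814, 0.581, 0.0, 0.0]
force: [4.0, -2.2, 5.6]
finger_gap: 0.238
gripper_force: 59.0
time_s: 22.32
eef_pos: [0.467, -0.4234, 0.2509]
tool_rot: [0.814, 0.581, 0.0, 0.0]
force: [2.4, -1.0, 6.9]
finger_gap: 0.235
gripper_force: 59.3
```

```bash

python3 -m handwheel '0 0 0 0 -0.0055 0.0002 0;0 0 0 0 -0.0055 0.0004 0;0 0 0 0 -0.0054 0.0006 0;0 0 0 0 -0.0053 0.0007 0;0 0 0 0 0 0 0'
python3 -m handwheel '0 0 0 0 -0.0053 0.0012 0;0 0 0 0 -0.0053 0.0013 0;0 0 0 0 -0.0053 0.0014 0;0 0 0 0 -0.0052 0.0017 0;0 0 0 0 0 0 0'
python3 -m handwheel '0 0 0 0 -0.005 0.002 0;0 0 0 0 -0.005 0.0022 0;0 0 0 0 -0.0049 0.0024 0;0 0 0 0 -0.0048 0.0026 0;0 0 0 0 0 0 0'
python3 - <<'E'
from h import *
print(inv(get_state()['eef_pos']))
E
```

```text
time_s: 22.73
eef_pos: [0.4464, -0.4163, 0.249]
tool_rot: [0.814, 0.581, 0.0, 0.0]
force: [1.8, -0.3, 8.5]
finger_gap: 0.238
gripper_force: 59.4
time_s: 23.15
eef_pos: [0.4263, -0.4093, 0.2433]
tool_rot: [0.814, 0.581, -0.0, 0.0]
force: [1.3, 0.3, 8.9]
finger_gap: 0.233
gripper_force: 59.4
time_s: 23.57
eef_pos: [0.4076, -0.4029, 0.2339]
tool_rot: [0.814, 0.581, -0.0, -0.0]
force: [-0.1, 0.9, 8.9]
finger_gap: 0.238
gripper_force: 59.5
[-0.08395996 -0.08473923  0.23393339]
```

```bash

python3 -m handwheel '0 0 0 0 -0.0046 0.0029 0;0 0 0 0 -0.0045 0.003 0;0 0 0 0 -0.0044 0.0032 0;0 0 0 0 -0.0043 0.0034 0;0 0 0 0 0 0 0'
python3 -m handwheel '0 0 0 0 -0.004 0.0036 0;0 0 0 0 -0.0039 0.0038 0;0 0 0 0 -0.0038 0.004 0;0 0 0 0 -0.0037 0.0041 0;0 0 0 0 0 0 0;0 0 0 0 0 0 0'
python3 - <<'E'
from h import *
print(inv(get_state()['eef_pos']))
E
```

```text
time_s: 23.98
eef_pos: [0.3908, -0.3971, 0.2214]
tool_rot: [0.814, 0.581, -0.0, -0.0]
force: [0.6, 2.1, 10.0]
finger_gap: 0.237
gripper_force: 59.7
time_s: 24.48
eef_pos: [0.3766, -0.3922, 0.2063]
tool_rot: [0.814, 0.581, -0.0, 0.0]
force: [-1.7, 2.3, 10.8]
finger_gap: 0.238
gripper_force: 59.8
[-0.11673579 -0.08469637  0.206261  ]
```

```bash

python3 -m handwheel '0 0 0 0 -0.0013 0.0016 0;0 0 0 0 0 0 0;0 0 0 0 0 0 0'
python3 -m handwheel '0 0 0 0 -0.0013 0.0016 0;0 0 0 0 0 0 0;0 0 0 0 0 0 0'
python3 -m handwheel '0 0 0 0 -0.0007 0.0008 0;0 0 0 0 0 0 0;0 0 0 0 0 0 0'
python3 -m handwheel '0 0 0 0 -0.0007 0.0008 0;0 0 0 0 0 0 0;0 0 0 0 0 0 0'
```

```text
time_s: 24.73
eef_pos: [0.3755, -0.3918, 0.2048]
tool_rot: [0.814, 0.581, -0.0, 0.0]
force: [-1.1, 2.9, 11.9]
finger_gap: 0.234
gripper_force: 59.8
time_s: 24.98
eef_pos: [0.3744, -0.3915, 0.2034]
tool_rot: [0.814, 0.581, 0.0, 0.0]
force: [-1.2, 2.3, 12.6]
finger_gap: 0.239
gripper_force: 59.9
time_s: 25.23
eef_pos: [0.3742, -0.3914, 0.2032]
tool_rot: [0.814, 0.581, 0.0, 0.001]
force: [2.6, 1.6, 14.7]
finger_gap: 0.235
gripper_force: 60.3
time_s: 25.48
eef_pos: [0.3741, -0.3914, 0.2029]
tool_rot: [0.814, 0.581, 0.001, 0.002]
force: [6.8, 0.9, 17.3]
finger_gap: 0.239
gripper_force: 60.6
```

The lever is at its stop: force rises without motion. One more small push, then hold for over two seconds.

```bash

python3 -m handwheel '0 0 0 0 -0.0006 0.0008 0;0 0 0 0 0 0 0;0 0 0 0 0 0 0;0 0 0 0 0 0 0;0 0 0 0 0 0 0;0 0 0 0 0 0 0;0 0 0 0 0 0 0;0 0 0 0 0 0 0'
python3 -m handwheel '0 0 0 0 0 0 0;0 0 0 0 0 0 0;0 0 0 0 0 0 0;0 0 0 0 0 0 0;0 0 0 0 0 0 0;0 0 0 0 0 0 0;0 0 0 0 0 0 0;0 0 0 0 0 0 0' >/dev/null
python3 -m handwheel '0 0 0 0 0 0 0;0 0 0 0 0 0 0;0 0 0 0 0 0 0;0 0 0 0 0 0 0;0 0 0 0 0 0 0;0 0 0 0 0 0 0;0 0 0 0 0 0 0;0 0 0 0 0 0 0' >/dev/null
python3 -m handwheel '0 0 0 0 0 0 0;0 0 0 0 0 0 0;0 0 0 0 0 0 0;0 0 0 0 0 0 0;0 0 0 0 0 0 0;0 0 0 0 0 0 0;0 0 0 0 0 0 0;0 0 0 0 0 0 0' >/dev/null
python3 -m handwheel '0 0 0 0 0 0 0;0 0 0 0 0 0 0;0 0 0 0 0 0 0;0 0 0 0 0 0 0;0 0 0 0 0 0 0;0 0 0 0 0 0 0;0 0 0 0 0 0 0;0 0 0 0 0 0 0'
python3 - <<'E'
from h import *
c=cam('wrist'); im=imaging.capture('wrist')[:,:,::-1]; cv2.imwrite('pics/w12.png',im); g=im.max(2)
print('grip home',proj(c,W(-.1187,-.083,.233)),proj(c,W(-.1187,-.057,.233)))
print('\n'.join(f'{130+4*i:4d} '+''.join('#' if v<35 else '+' if v<70 else '.' if v<120 else ' ' for v in row) for i,row in enumerate(g[130:300:4,160:360:3])))
E
```

```text
time_s: 26.15
eef_pos: [0.374, -0.3914, 0.2027]
tool_rot: [0.814, 0.581, 0.001, 0.003]
force: [9.4, 0.1, 20.7]
finger_gap: 0.237
gripper_force: 60.9
time_s: 28.82
eef_pos: [0.374, -0.3914, 0.2027]
tool_rot: [0.814, 0.581, 0.001, 0.003]
force: [8.3, 0.0, 21.8]
finger_gap: 0.237
gripper_force: 60.9
grip home [254.519556   248.77234158] [254.62055474 197.43246126]
 130               .                                       ..           
 134                .                                                   
 138                                                                    
 142                 .                                                  
 146                                                                    
 150                  .                                             .   
 154                              ....                     .            
 158                      ....+##++####+#++    ...                      
 162   .                ......++++++++++++++....                        
 166                    .  ...++++++++++++++.....                 .     
 170  
[... 1702 characters left out ...]
############################+..+   +#######
 266 ####...++###############################################.  ########
 270 ###################################################################
 274 ###################################################################
 278 ###################################################################
 282 ########################.#############+############################
 286 ##+++++################# ############# ############################
 290 ++++++#################+ .###########+ +###########################
 294 ++++++################++  ###########  .+##########################
 298 +++++#################     +########     .#########################
```

The grip sits between the pads at home with its inner end at v≈198, as predicted. The force is steady, so I'm handing in.

```bash
python3 -c "
from bench import job; print(job.sign_off())"
```

```text
the job is handed in; nothing more can be done
None
```

I handed the job in at about 29 s. The counter button was pressed to its stop, the pin put back and released, the catch flipped left, and the lever drawn to its stop, held there for over two seconds and still gripped at hand-in; sign-off gave no verdict, and I took no final check of the plate, cartons or label box.

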